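# Vent the pressure cooker and keep its release button held down

### The arm

A 6-joint arm with a two-finger parallel gripper is mounted at the origin on the work surface. World frame = base frame: x ahead of the robot, y to its left, z up, the work surface at z = 0. Lengths are in mm, angles in rad, forces in N, time in s.
With the tool pointing down it reaches from about 275 to 1000 mm from the base axis. Payload 8.4 kg.
Tool frame: the origin (TCP) lies midway between the tips of the shut fingers; the grasp point (between the pads) lies 19 mm behind it; z points along the fingers, y is the line along which they close (so a half turn about z gives the same grasp; the last joint's range is limited). The gripper opens to 85 mm and grips with 20 to 120 N. Pads are 22 mm wide; open, the fingers measure 114 mm over their backs; the gripper's body (76 mm by 85 mm) begins 54 mm behind the grasp point. The pads swing forward as they close: fully open they stand 13 mm farther back than shut.
Start: joints at [1.276, 0.353, 1.633, -0, 1.155, -0.002], TCP at [180.395, 598.403, 231.281] pointing down, gripper open.
Joint ranges: [-2.63, 2.63], [-0.92, 2.1], [0.06, 2.66], [-1.3, 4.44], [0, 2.69], [-3.02, 3.02]. Speed limits (rad/s): [2.22, 2.22, 2.79, 3.14, 3.14, 3.14].

### API

Orientations are given as [roll, pitch, yaw] about the fixed x, y, z axes, in that order (R = Rz(yaw) Ry(pitch) Rx(roll)).
In Python, from rig import telemetry, optics, r gives the robot as it stands.
- The arm moves only by the tool play_rows, never from a script. Its arguments are lists of equal length, an entry for each row: "dp": the shift along the tool's x, y, z in units of 40 mm (1.0 is 40 mm), a list of three; "rot": the turn, a rotation vector about the tool's x, y, z in units of 6 degrees (1.0 is 6 degrees), a list of three. In form: {"dp": [[tx, ty, tz], ...], "rot": [[ax, ay, az], ...]}. A call has 1 to 5 rows; each row is the pose to reach, as a shift and turn from the pose commanded when the call began, along the tool's axes at that moment; what a row does not reach only later rows make up. A row lasts 1/12 s, in which the tool goes at most 41.7 mm and 7.16 degrees, less where a joint would pass 70% of its speed; a pose out of reach is approached as far as the arm can. A call with a gripper value outside its range is refused whole. "fingers" is the opening, from 0 (shut) to 1 (fully open), set as the call begins (left out, the last holds). The fingers move at their own pace and stop on an object; "grip_force" is the grip in N (left out, the last holds). Time passes only in rows, so rows that repeat a pose let the fingers close. It gives the time, the measured TCP pose, the force, the opening and the grip force at its end, in the units of the state.
- telemetry.sense(): the state, without advancing time (a new reading comes with each control period).
- optics.grab_frame(name): name is "side" or "top" or "wrist"; returns a dict with "color" (480x640x3 uint8, red, green, blue), "mtx" (3x3 intrinsics, pixels), "R" (3x3) and "t" (3): a world point X has camera coordinates R X + t; the wrist camera has in their place "mount" (4x4, takes a point from camera to tool coordinates, whose origin is the TCP and whose axes are the flange's). Camera axes: x right, y down, z forward; pixel columns grow to the right and rows downward; lengths in mm; the calibration is good to about 2 mm. A picture is of the moment at which its call begins: read the wrist's pose just before it. There is no depth.
- r.sign_off(): hands the job in; it is judged then, once.
The state is a dict: "clock": time; "qpos": joint angles; "qvel": joint speeds; "joint_efforts": joint torques, N m; "eef_pos": TCP position; "tcp_rot": TCP orientation; "contact_force": force on the tool from outside, world axes, zero at the start; "wrist_torque": the same for the moment, N m; "opening": opening from 0.0 (shut) to 1.0 (fully open); "grasp_force": force on a finger pad.
Only numpy, scipy, OpenCV 4.12 (cv2) and the standard library are available. Lean on these libraries where they do the work, as an engineer would, in place of code of your own. Each camera call takes 0.05 s, during which the arm holds its last target. There are 200 camera calls.

### The job

The pressure cooker has cooled down on its cork mat, and the last pressure has to be let out before the lid comes off: first turn the bar knob on top of the lid a quarter turn clockwise from the cooking detent to the vent detent, and let go of it. Only then press the release button on the top of the long lid handle all the way down to its stop, firmly but without ramming it, and finish while still holding it fully down: do not let go. Do not push the cooker about, and leave everything else on the counter alone.

Things in the scene. Friction and masses are not known exactly. Their poses are not given: they have to be found in the camera images.
- cooker_mid (a point): axis of the loose stainless pressure cooker (3 to 4 kg), 90 mm above the counter, half-way up; it stands on a 10 mm cork mat. Pot 214 mm across; domed lid 232 mm across, top 172 mm above the counter, other fittings on it below 190 mm. z up; the long double handle points to -x: 36 mm wide, 85 to 280 mm from the axis, flat top 176 mm above the counter; short helper handle to +x
- selector_grip (a point): centre of the black bar knob in mid-lid, 214 mm above the counter: the height to grip it. Bar 41 mm long, 13 mm wide across flat sides, 202 to 226 mm above the counter, upright on a 42 mm disc. Site x runs along the bar to its pointed end, z up; it turns with the knob. The point stands to the cooker's -y (crosswise to the long handle) when cooking, and towards the long handle when venting
- selector (a joint): angle of the bar knob: 0 at the cooking detent, where it starts, growing clockwise seen from above to 1.571 at the vent detent, its stop. An over-centre spring (at most 0.08 N m) drives it to the nearer end: turned well past half-way and let go, it snaps home by itself
- release_top (a point): centre of the top of the grey oblong release button, 26 mm along the handle by 20 mm across, on top of the long lid handle, 155 mm out from the cooker's axis; when up, its top is 185 mm above the counter and 9 mm proud of the handle; the point goes down with it. Site x points along the handle to the cooker's axis, z up
- release (a joint): travel of the release button in m: 0 up, 0.006 fully down at its stop (still 3 mm proud of the handle). Its spring pushes back with 3 N at first and 9 N at the stop, and lifts it again when let go
- bento: loose transparent lidded lunch box with two white snap clips, 172 x 117 x 59 mm, origin under its centre; to be left alone
- spice_jar: loose glass spice jar with a steel twist cap, diameter 48, height 96 mm, origin under its centre; to be left alone
- dispenser: loose empty green plastic pump bottle, diameter 66, height 170 mm, origin under its centre; to be left alone
- spoon: loose aluminium spoon lying flat, 180 mm long along its x axis; to be left alone
- rest: loose wooden chopstick rest, 50 x 20 x 15 mm; to be left alone
- bowl: loose white rice bowl, rim diameter 116, height 55 mm, origin under its centre; to be left alone
- mug: loose mug, rim diameter 76, height 85 mm, origin under its centre; to be left alone

How it is judged:
By the outcome, as a careful person would: the job done as asked, in the order asked, and still so for the second after the job is handed in, while the arm keeps its last pose, push and grip.
It also fails if it takes over 48 s, if anything falls off the work surface, if the arm or the gripper's body presses on something with over 40 N, if the wrist force passes 120 N, or if a joint passes its speed limit or range.

## Working session

There is one attempt and no reset: what is moved stays moved. The work goes in short steps, Python scripts to look and compute and a tool call to move; the robot and the scene stay as the last step left them, time stands still between calls to the robot, and variables do not carry over. Pictures are saved under pics/ and viewed, at most 10 in all, crops included, and the job is handed in when it is done.

Besides the shell and the picture viewer there is one more tool, called after ">>>" by a JSON object that holds its "fn" and its "kwargs". play_rows: Moves the arm, as the interface text tells. Its arguments: {"type":"object","properties":{"dp":{"type":"array"},"rot":{"type":"array"},"fingers":{"type":"number"},"grip_force":{"type":"number"}},"required":["dp","rot"]}

```bash
mkdir -p pics
cat > h.py <<'E'
import numpy as np, cv2, pickle
from scipy.spatial.transform import Rotation as Ro
from rig import telemetry, optics, r
def grab(n):
    s=telemetry.sense(); f=optics.grab_frame(n); f=dict(f)
    if n=="wrist":
        T=np.eye(4);T[:3,:3]=Ro.from_euler('xyz',s['tcp_rot']).as_matrix();T[:3,3]=s['eef_pos']
        M=np.linalg.inv(T@np.array(f['mount']));f['R']=M[:3,:3];f['t']=M[:3,3]
    f['R']=np.array(f['R']);f['t']=np.array(f['t']);f['mtx']=np.array(f['mtx'])
    return f
def ray(f,uv):
    d=f['R'].T@np.linalg.inv(f['mtx'])@np.array([uv[0],uv[1],1.]);c=-f['R'].T@f['t'];return c,d/np.linalg.norm(d)
def onz(f,uv,z):
    c,d=ray(f,uv);return c+d*(z-c[2])/d[2]
def tri(obs):
    A=0;b=0
    for f,uv in obs:
        c,d=ray(f,uv);P=np.eye(3)-np.outer(d,d);A=A+P;b=b+P@c
    return np.linalg.solve(A,b)
def proj(f,X):
    p=f['mtx']@(f['R']@np.array(X,float)+f['t']);return p[:2]/p[2]
def save(f,n): cv2.imwrite(f'pics/{n}.png',f['color'][:,:,::-1]); pickle.dump(f,open(f'pics/{n}.pkl','wb'))
def load(n): return pickle.load(open(f'pics/{n}.pkl','rb'))
E
python3 - <<'E'
from h import *
for n in("top","side"):
    f=grab(n);save(f,n+'0');print(n,-f['R'].T@f['t'],f['mtx'][0,0])
a=cv2.imread('pics/top0.png');b=cv2.imread('pics/side0.png')
s=telemetry.sense();print(s)
E
```

```text
top [ 454.1623217    43.27567148 1145.80694835] 491.5983324011955
side [ 331.91367645 -578.91461654  824.09078842] 576.6536418880678
{'clock': 0.1, 'qpos': array([ 1.27559863e+00,  3.53612266e-01,  1.63406335e+00, -6.60487324e-06,
        1.15522009e+00, -2.38965380e-03]), 'qvel': array([-1.54169846e-03, -1.08565398e-03, -1.11338811e-03, -7.21745394e-04,
       -2.08077671e-04,  3.88428041e-05]), 'joint_efforts': array([ 1.60869445e-04, -6.06356406e+01, -3.42818820e+01, -1.98694028e-05,
        4.10808512e-03,  1.82609017e-05]), 'eef_pos': array([180.26937283, 597.97985947, 230.61438471]), 'tcp_rot': array([-3.14028960e+00,  2.92537152e-06,  2.84878728e+00]), 'contact_force': array([-0.03362543,  0.15401297,  0.20578703]), 'wrist_torque': array([-0.01915727,  0.00959158,  0.03166846]), 'grasp_force': 0.0, 'opening': 1.0024372155595647}
```

View pics/top0.png

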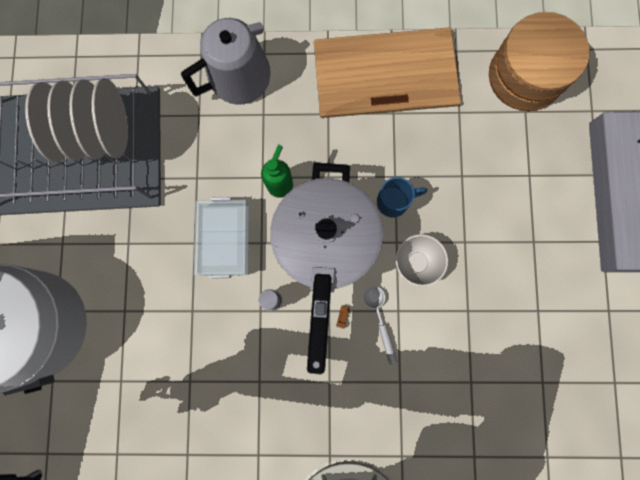

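View pics/side0.png

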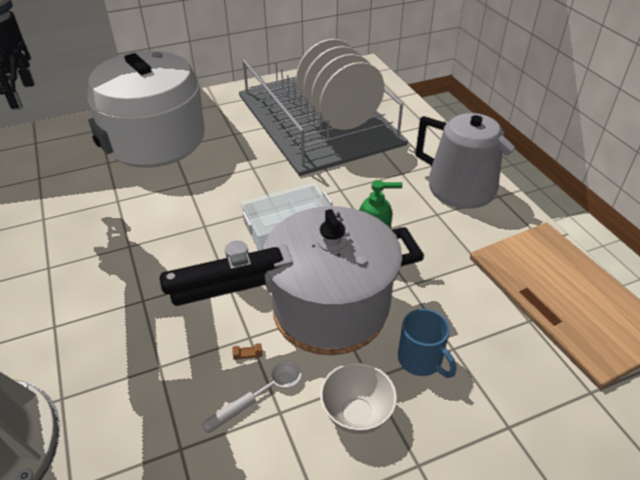

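Top: lid centre ≈(327,232), knob ≈(326,228), handle running down the image, button ≈(320,309). Side: knob ≈(332,222), button top ≈(236,247).

Run:
```python
from h import *
t=load('top0');s=load('side0')
def cr(f,x0,y0,w,h,k): return cv2.resize(f['color'][y0:y0+h,x0:x0+w,::-1],None,fx=k,fy=k,interpolation=cv2.INTER_CUBIC)
a=cr(t,280,200,80,120,5);b=cr(s,215,195,160,120,5)[:, :800]
b=cv2.resize(b,(400,300));
c=np.hstack([a,np.vstack([cr(s,300,200,80,60,5),cr(s,205,230,80,60,5)])]);cv2.imwrite('pics/c.png',c)
print('axisxy',onz(t,(327,232),150))
print('knob',tri([(t,(326,228)),(s,(332,222))]),'btn',tri([(t,(320,309)),(s,(236,247))]))
print('handle',onz(t,(321,277),176),onz(t,(317,370),176))
```

```text
axisxy [613.27039886  43.56763298 150.        ]
knob [610.86878456  45.37194298 215.24821109] btn [456.19060831  57.38461189 207.68495147]
handle [519.32352976  55.69098128 176.        ] [340.783735    63.67272379 176.        ]
```

View pics/c.png

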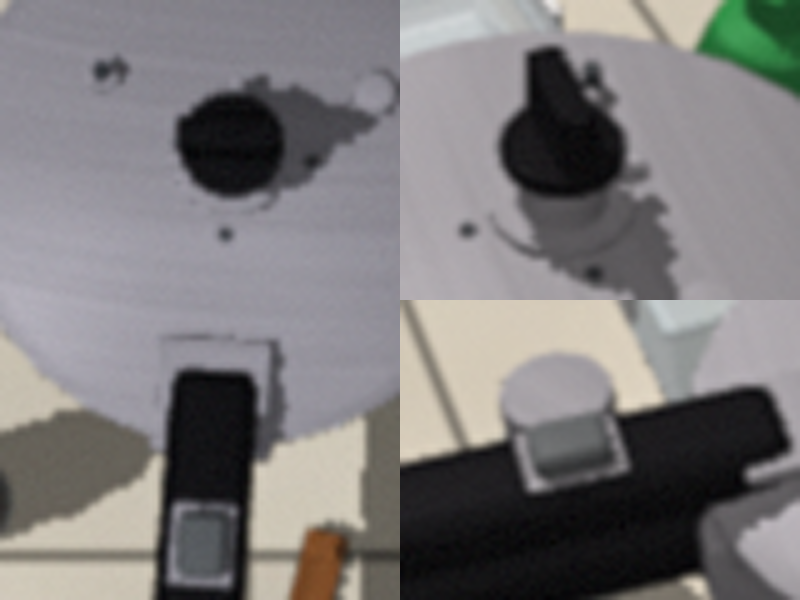

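```bash
cat >> h.py <<'E'
def to(p,yaw):
    s=telemetry.sense();R0=Ro.from_euler('xyz',s['tcp_rot']);R1=Ro.from_euler('xyz',[np.pi,0,yaw])
    print('dp',np.round(R0.inv().apply(np.array(p)-s['eef_pos'])/40,3),'rot',np.round(np.degrees((R0.inv()*R1).as_rotvec())/6,3))
E
python3 - <<'E'
from h import *
t=load('top0');s=load('side0')
k=tri([(t,(326.4,228.5)),(s,(332.4,216))]);b=tri([(t,(320.4,309)),(s,(239,258))])
print(k,b,onz(t,(320.4,309),185)); d=k-b;print(np.hypot(*d[:2]),np.degrees(np.arctan2(d[1],d[0])))
to([560,48,330],1.571)
E
```

```text
[609.14553627  44.15005012 229.0146712 ] [457.24934303  56.77382566 183.61792737] [456.80972561  56.84056746 185.        ]
152.41985838774298 -4.750814865233099
dp [-13.058 -10.427  -2.471] rot [-1.1000e-02  8.0000e-03  1.2202e+01]
```

>>> {"fn": "play_rows", "kwargs": {"dp": [[0, 0, -1], [0, 0, -2.4], [-0.78, -0.62, -2.47], [-1.56, -1.24, -2.47], [-2.35, -1.88, -2.47]], "rot": [[0, 0, 0], [0, 0, 0], [0, 0, 0], [0, 0, 0], [0, 0, 0]], "fingers": 0.6}}

```text
clock: 0.52
eef_pos: [249.2, 498.8, 331.3]
tcp_rot: [3.139, 0.001, 2.85]
contact_force: [1.3, -0.3, -0.4]
opening: 0.596
grasp_force: 0.0
```

>>> {"fn": "play_rows", "kwargs": {"dp": [[-0.78, -0.62, 0], [-1.56, -1.24, 0], [-2.34, -1.86, 0], [-3.12, -2.48, 0], [-3.9, -3.1, 0]], "rot": [[0, 0, 0], [0, 0, 0], [0, 0, 0], [0, 0, 0], [0, 0, 0]]}}

```text
clock: 0.93
eef_pos: [362.8, 333.7, 329.9]
tcp_rot: [-3.141, -0.0, 2.849]
contact_force: [0.8, 0.0, 1.0]
opening: 0.602
grasp_force: 0.0
```

>>> {"fn": "play_rows", "kwargs": {"dp": [[-0.78, -0.62, 0], [-1.56, -1.24, 0], [-2.34, -1.86, 0], [-3.12, -2.48, 0], [-3.9, -3.1, 0]], "rot": [[0, 0, 1.1], [0, 0, 2.2], [0, 0, 3.3], [0, 0, 4.4], [0, 0, 5.5]]}}

```text
clock: 1.35
eef_pos: [476.4, 169.8, 330.0]
tcp_rot: [-3.142, -0.0, 2.267]
contact_force: [1.2, 0.6, -0.4]
opening: 0.601
grasp_force: 0.0
```

Run:
```python
from h import *
s=telemetry.sense();print(s['eef_pos'],s['tcp_rot'],s['clock']);to([560,48,330],1.52)
```

```text
[476.39952762 169.83602902 329.99037796] [-3.14150144e+00 -8.59255768e-05  2.26707403e+00] 1.35
dp [-3.677e+00 -3.500e-01 -1.000e-03] rot [-1.000e-03 -0.000e+00  7.134e+00]
```

>>> {"fn": "play_rows", "kwargs": {"dp": [[-0.74, -0.07, 0], [-1.48, -0.14, 0], [-2.22, -0.21, 0], [-2.96, -0.28, 0], [-3.68, -0.35, 0]], "rot": [[0, 0, 1.1], [0, 0, 2.2], [0, 0, 3.3], [0, 0, 4.4], [0, 0, 5.5]]}}

```text
clock: 1.77
eef_pos: [560.7, 48.8, 329.7]
tcp_rot: [-3.141, -0.0, 1.691]
contact_force: [-0.8, 0.5, -0.4]
opening: 0.6
grasp_force: 0.0
```

>>> {"fn": "play_rows", "kwargs": {"dp": [[0, 0, 0], [0, 0, 0], [0, 0, 0], [0, 0, 0]], "rot": [[0, 0, 0.9], [0, 0, 1.63], [0, 0, 1.63], [0, 0, 1.63]]}}

```text
clock: 2.1
eef_pos: [560.0, 50.3, 329.7]
tcp_rot: [-3.141, 0.0, 1.528]
contact_force: [0.3, 0.4, 0.3]
opening: 0.601
grasp_force: 0.0
```

Run:
```python
from h import *
s=telemetry.sense();print(s['eef_pos'],s['tcp_rot'],s['clock'],s['qpos'][5])
f=grab('wrist');save(f,'w1');print(-f['R'].T@f['t'],proj(f,[609,44,226]),proj(f,[457,57,185]))
```

```text
[559.96739312  50.25701134 329.73276939] [-3.14085238e+00  7.17912080e-05  1.52844510e+00] 2.1 0.12917230551771156
[563.78993012 132.72345845 470.35277944] [393.07046284 237.69556806] [189.64586871 212.18575688]
```

View pics/w1.png

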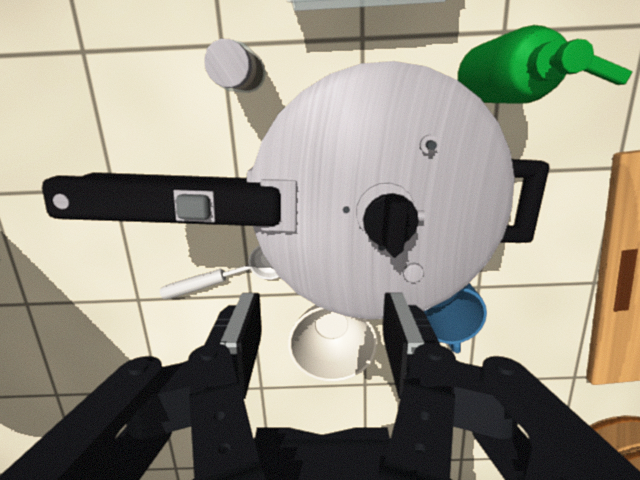

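Run:
```python
from h import *
f=load('w1');g=f['color'][...,::-1]
c=np.clip(g[180:280,345:445].astype(float)*3,0,255).astype('uint8');b=g[170:245,150:250]
o=np.hstack([cv2.resize(c,(500,500),interpolation=2),cv2.resize(b,(300,225),interpolation=2).__class__ and cv2.copyMakeBorder(cv2.resize(b,(300,225),interpolation=2),0,275,0,0,0)])
cv2.imwrite('pics/c2.png',o)
```

```text
(no output)
```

View pics/c2.png

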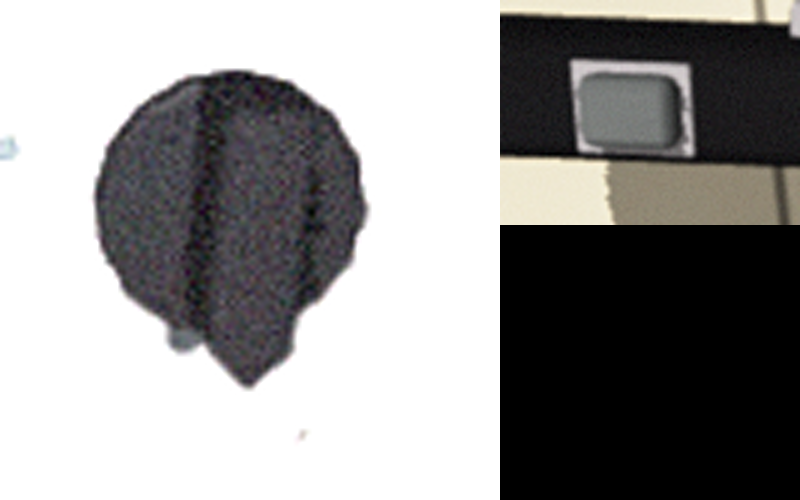

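Run:
```python
from h import *
f=load('w1');t=load('top0')
a=onz(f,(394.6,257.6),226);b=onz(f,(398,202),226);d=a-b
print('tip',a,'bar dir',np.degrees(np.arctan2(d[1],d[0])))
u=d/np.linalg.norm(d);print('centre from tip',a-u*20.5)
print('disc',onz(f,(391.2,220),202),onz(t,(326.4,229),205))
print('btn',onz(f,(192,206.7),185),tri([(f,(192,206.7)),(t,(320.4,309))]))
h=[onz(f,p,176) for p in((61,201),(280,206))];d=h[1]-h[0];print(h,np.degrees(np.arctan2(d[1],d[0])))
```

```text
tip [610.33887843  29.18068429 226.        ] bar dir -92.11174312735172
centre from tip [611.09427323  49.66676197 226.        ]
disc [611.7982947   49.29014163 202.        ] [610.37677509  44.69448661 205.        ]
btn [459.51414916  61.33475944 185.        ] [456.23444789  57.83321091 174.36024361]
[array([352.18298908,  68.14585005, 176.        ]), array([526.97596801,  56.70657512, 176.        ])] -3.744365759973567
```

Run:
```python
from h import *
to([610.5,47,260],1.51)
```

```text
dp [-0.034  1.266  1.746] rot [-0.005  0.001  0.183]
```

>>> {"fn": "play_rows", "kwargs": {"dp": [[-0.01, 0.6, 0.4], [-0.03, 1.27, 1.0], [-0.03, 1.27, 1.75], [-0.03, 1.27, 1.75], [-0.03, 1.27, 1.75]], "rot": [[0, 0, 0.1], [0, 0, 0.18], [0, 0, 0.18], [0, 0, 0.18], [0, 0, 0.18]]}}

```text
clock: 2.57
eef_pos: [609.5, 47.2, 258.8]
tcp_rot: [-3.137, 0.001, 1.509]
contact_force: [-0.6, -0.7, -0.6]
opening: 0.604
grasp_force: 0.0
```

Run:
```python
from h import *
s=telemetry.sense();print(s['eef_pos'],s['tcp_rot'],s['clock'],s['qpos'][5])
f=grab('wrist');save(f,'w2');print(-f['R'].T@f['t'],proj(f,[610.5,47,226]))
g=f['color'];m=(g.max(2)<70).astype('uint8')
c=np.clip(g[...,::-1].astype(float)*2.5,0,255).astype('uint8');cv2.imwrite('pics/c3.png',c[60:420])
```

```text
[609.4673867   47.16220681 258.81361078] [-3.13737875e+00  5.42119763e-04  1.50940572e+00] 2.5667 0.1361337048904304
[615.35525946 129.58188101 399.39363132] [323.36067275 277.03472801]
```

View pics/c3.png

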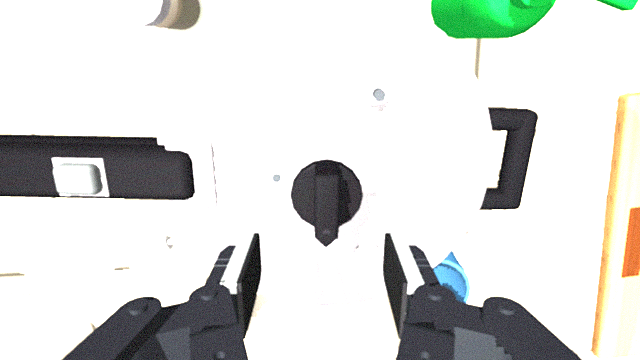

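Wrist: disc centre (327,253), bar tip (326,305), back end ≈(326,225); button top ≈(76,238).

Run:
```python
from h import *
f=load('w2');w=load('w1');t=load('top0')
print('tip',onz(f,(326,305),226),'back',onz(f,(326,225),226),'disc',onz(f,(327,253),202))
print('tip tri',tri([(f,(326,305)),(w,(394.6,257.6))]))
print('btn',onz(f,(76,238),185), 'tri top-w2',tri([(t,(320.4,309)),(f,(76,238))]))
to([611,48.5,232],1.51)
```

```text
tip [610.91739736  31.0061371  226.        ] back [613.40669859  74.43106626 226.        ] disc [612.75306836  50.28093473 202.        ]
tip tri [611.04836369  27.40146529 220.60706068]
btn [461.80569451  62.17286595 185.        ] tri top-w2 [456.25709573  58.22288765 176.43191474]
dp [0.033 0.014 0.715] rot [-0.01   0.001 -0.009]
```

>>> {"fn": "play_rows", "kwargs": {"dp": [[0, 0, 0], [0, 0, 0], [0, 0, 0], [0, 0, 0], [0, 0, 0]], "rot": [[0, 0, 1.1], [0, 0, 2.2], [0, 0, 3.3], [0, 0, 4.4], [0, 0, 5.0]]}}

```text
clock: 3.03
eef_pos: [611.4, 47.2, 263.1]
tcp_rot: [3.139, -0.002, 0.979]
contact_force: [-0.5, 0.8, 0.1]
opening: 0.597
grasp_force: 0.0
```

>>> {"fn": "play_rows", "kwargs": {"dp": [[0, 0, 0], [0, 0, 0], [0, 0, 0], [0, 0, 0], [0, 0, 0]], "rot": [[0, 0, 1.1], [0, 0, 2.2], [0, 0, 3.3], [0, 0, 4.4], [0, 0, 5.0]]}}

```text
clock: 3.45
eef_pos: [611.4, 47.2, 263.1]
tcp_rot: [3.14, -0.003, 0.455]
contact_force: [0.9, 0.2, -0.3]
opening: 0.599
grasp_force: 0.0
```

>>> {"fn": "play_rows", "kwargs": {"dp": [[0, 0, 0], [0, 0, 0], [0, 0, 0], [0, 0, 0], [0, 0, 0], [0, 0, 0]], "rot": [[0, 0, 1.1], [0, 0, 2.2], [0, 0, 3.3], [0, 0, 4.4], [0, 0, 5.0]]}}

```text
validation failed for argument at $.ro...
```

>>> {"fn": "play_rows", "kwargs": {"dp": [[0, 0, 0], [0, 0, 0], [0, 0, 0], [0, 0, 0], [0, 0, 0]], "rot": [[0, 0, 1.1], [0, 0, 2.2], [0, 0, 3.3], [0, 0, 4.4], [0, 0, 5.0]]}}

```text
clock: 3.87
eef_pos: [611.4, 47.2, 263.1]
tcp_rot: [-3.141, -0.004, -0.069]
contact_force: [0.7, -0.5, 0.1]
opening: 0.603
grasp_force: 0.0
```

Run:
```python
from h import *
s=telemetry.sense();print(s['eef_pos'],s['tcp_rot'],s['clock'],s['qpos'][5])
f=grab('wrist');save(f,'w3');print(-f['R'].T@f['t'],proj(f,[610.5,47,202]))
g=f['color']
c=np.clip(g[...,::-1].astype(float)*2.5,0,255).astype('uint8');cv2.imwrite('pics/c4.png',c[60:420])
```

```text
[611.37871872  47.2064655  263.0815025 ] [-3.1410917  -0.00353574 -0.06855925] 3.8667 1.7139769104587863
[693.30166667  41.662908   403.99789902] [322.67424737 257.31160822]
```

View pics/c4.png

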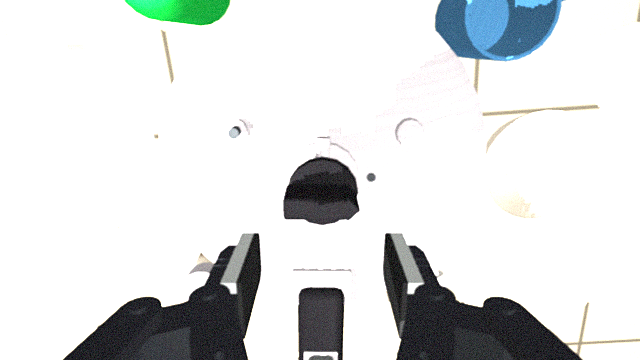

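>>> {"fn": "play_rows", "kwargs": {"dp": [[0.015, -0.0125, 0], [0.015, -0.0125, 0], [0.015, -0.0125, 0], [0.015, -0.0125, 0], [0.015, -0.0125, 0]], "rot": [[0, 0, -1.1], [0, 0, -2.2], [0, 0, -3.3], [0, 0, -4.4], [0, 0, -5.2]]}}

```text
clock: 4.33
eef_pos: [611.9, 47.6, 262.5]
tcp_rot: [3.14, -0.003, 0.49]
contact_force: [-0.2, -0.7, -0.6]
opening: 0.599
grasp_force: 0.0
```

>>> {"fn": "play_rows", "kwargs": {"dp": [[0, 0, 0], [0, 0, 0], [0, 0, 0], [0, 0, 0], [0, 0, 0]], "rot": [[0, 0, -1.1], [0, 0, -2.2], [0, 0, -3.3], [0, 0, -4.4], [0, 0, -5.2]]}}

```text
clock: 4.75
eef_pos: [611.9, 47.6, 262.5]
tcp_rot: [3.139, -0.002, 1.035]
contact_force: [-0.7, -0.4, 0.3]
opening: 0.599
grasp_force: 0.0
```

>>> {"fn": "play_rows", "kwargs": {"dp": [[0, 0, 0], [0, 0, 0], [0, 0, 0], [0, 0, 0], [0, 0, 0]], "rot": [[0, 0, -1.1], [0, 0, -2.2], [0, 0, -3.3], [0, 0, -4.4], [0, 0, -4.8]]}}

```text
clock: 5.17
eef_pos: [611.9, 47.6, 262.5]
tcp_rot: [3.139, -0.0, 1.538]
contact_force: [-0.7, -0.3, 0.5]
opening: 0.596
grasp_force: 0.0
```

>>> {"fn": "play_rows", "kwargs": {"dp": [[0, 0, 0.4], [0, 0, 0.8], [0, 0, 1.1], [0, 0, 1.1], [0, 0, 1.1]], "rot": [[0, 0, 0], [0, 0, 0], [0, 0, 0], [0, 0, 0], [0, 0, 0]]}}

```text
clock: 5.58
eef_pos: [611.4, 47.5, 216.7]
tcp_rot: [3.142, 0.0, 1.53]
contact_force: [0.3, -0.3, 0.7]
opening: 0.6
grasp_force: 0.0
```

>>> {"fn": "play_rows", "kwargs": {"dp": [[0, 0, 0], [0, 0, 0], [0, 0, 0.08], [0, 0, 0.16], [0, 0, 0.22]], "rot": [[0, 0, 0], [0, 0, 0], [0, 0, 0], [0, 0, 0], [0, 0, 0]], "fingers": 0.22, "grip_force": 20}}

```text
clock: 6.0
eef_pos: [611.5, 47.3, 207.2]
tcp_rot: [3.141, -0.0, 1.528]
contact_force: [0.1, -0.2, 0.2]
opening: 0.224
grasp_force: 0.0
```

>>> {"fn": "play_rows", "kwargs": {"dp": [[0, 0, 0], [0, 0, 0], [0, 0, 0]], "rot": [[0, 0, 0], [0, 0, 0], [0, 0, 0]]}}

```text
clock: 6.25
eef_pos: [611.5, 47.3, 207.2]
tcp_rot: [-3.141, 0.0, 1.528]
contact_force: [0.6, 0.4, 0.6]
opening: 0.22
grasp_force: 0.0
```

>>> {"fn": "play_rows", "kwargs": {"dp": [[0, 0, 0], [0, 0, 0], [0, 0, 0], [0, 0, 0], [0, 0, 0]], "rot": [[0, 0, 0.8], [0, 0, 1.6], [0, 0, 2.4], [0, 0, 3.2], [0, 0, 4]]}}

```text
clock: 6.67
eef_pos: [611.7, 47.4, 207.4]
tcp_rot: [3.141, -0.0, 1.105]
contact_force: [0.6, 0.9, -0.1]
opening: 0.223
grasp_force: 2.6
```

>>> {"fn": "play_rows", "kwargs": {"dp": [[0, 0, 0], [0, 0, 0], [0, 0, 0], [0, 0, 0], [0, 0, 0]], "rot": [[0, 0, 0.8], [0, 0, 1.6], [0, 0, 2.4], [0, 0, 3.2], [0, 0, 4]]}}

```text
clock: 7.08
eef_pos: [611.8, 47.3, 207.4]
tcp_rot: [3.141, -0.0, 0.687]
contact_force: [1.5, 1.0, 0.5]
opening: 0.225
grasp_force: 1.8
```

>>> {"fn": "play_rows", "kwargs": {"dp": [[0, 0, 0], [0, 0, 0], [0, 0, 0], [0, 0, 0], [0, 0, 0]], "rot": [[0, 0, 0.8], [0, 0, 1.6], [0, 0, 2.4], [0, 0, 3.2], [0, 0, 4]]}}

```text
clock: 7.5
eef_pos: [611.7, 47.3, 207.4]
tcp_rot: [3.141, -0.0, 0.268]
contact_force: [-0.2, -0.3, -0.4]
opening: 0.22
grasp_force: 0.0
```

>>> {"fn": "play_rows", "kwargs": {"dp": [[0, 0, 0], [0, 0, 0], [0, 0, 0], [0, 0, 0], [0, 0, 0]], "rot": [[0, 0, 0.8], [0, 0, 1.6], [0, 0, 2.4], [0, 0, 3], [0, 0, 3]]}}

```text
clock: 7.92
eef_pos: [611.6, 47.3, 207.4]
tcp_rot: [-3.142, -0.0, -0.045]
contact_force: [-0.5, 0.5, -0.0]
opening: 0.22
grasp_force: 0.0
```

>>> {"fn": "play_rows", "kwargs": {"dp": [[0, 0, 0], [0, 0, 0], [0, 0, -0.5], [0, 0, -1.2], [0, 0, -1.6]], "rot": [[0, 0, 0], [0, 0, 0], [0, 0, 0], [0, 0, 0], [0, 0, 0]], "fingers": 0.35}}

```text
clock: 8.33
eef_pos: [612.1, 47.4, 273.5]
tcp_rot: [-3.141, -0.002, -0.041]
contact_force: [0.8, 0.0, 0.4]
opening: 0.353
grasp_force: 0.0
```

>>> {"fn": "play_rows", "kwargs": {"dp": [[-0.8, 0, 0], [-1.6, -0.1, 0], [-2.4, -0.2, 0], [-3.2, -0.25, 0], [-3.8, -0.3, 0]], "rot": [[0, 0, 0], [0, 0, 0], [0, 0, 0], [0, 0, 0], [0, 0, 0]], "fingers": 0.0}}

```text
clock: 8.75
eef_pos: [457.7, 65.9, 271.1]
tcp_rot: [3.142, 0.001, -0.041]
contact_force: [1.0, -0.2, 0.5]
opening: -0.001
grasp_force: 0.0
```

>>> {"fn": "play_rows", "kwargs": {"dp": [[0, 0, 0], [0, 0, 0], [0, 0, 0], [0, 0, 0], [0, 0, 0]], "rot": [[0, 0, 0], [0, 0, 0], [0, 0, 0], [0, 0, 0], [0, 0, 0]]}}

```text
clock: 9.17
eef_pos: [461.2, 65.7, 271.2]
tcp_rot: [3.142, -0.0, -0.042]
contact_force: [0.2, 0.1, -0.1]
opening: 0.0
grasp_force: 0.0
```

Run:
```python
from h import *
s=telemetry.sense();print(s['eef_pos'],s['tcp_rot'],s['clock'],s['opening'])
f=grab('wrist');save(f,'w4');print(proj(f,[457,59,185]),proj(f,s['eef_pos']),proj(f,s['eef_pos']-[0,0,85]))
g=f['color']
c=np.clip(g[...,::-1].astype(float)*1.6,0,255).astype('uint8');cv2.imwrite('pics/c5.png',c)
```

```text
[461.15467755  65.68474608 271.23067932] [ 3.14152677e+00 -1.28527476e-04 -4.24972145e-02] 9.1667 2.1674414302441654e-05
[332.79872556 246.32864463] [322.202673   310.51119053] [322.12548414 241.32184127]
```

View pics/c5.png

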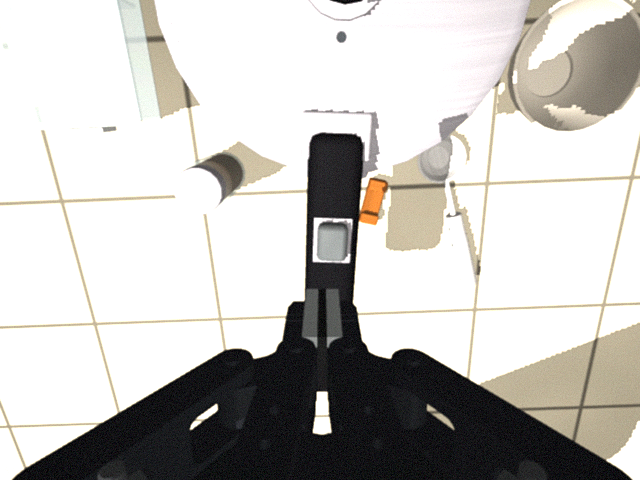

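Run:
```python
from h import *
f=load('w4');print(onz(f,(332,241),185));to([457.5,58.7,192],-0.06)
s=grab('side');save(s,'s2')
a=cv2.resize(s['color'][195:265,300:380,::-1],(480,420),interpolation=2)
cv2.imwrite('pics/c6.png',np.clip(a*1.8,0,255).astype('uint8'))
```

```text
[460.65987313  59.39106528 185.        ]
dp [-0.079  0.178  1.978] rot [0.001 0.001 0.166]
```

View pics/c6.png

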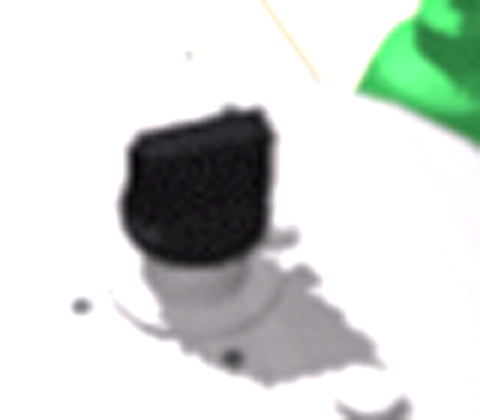

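The knob bar now lies along the handle, so it is in the vent position. Next is the button.

>>> {"fn": "play_rows", "kwargs": {"dp": [[-0.06, 0.17, 0.5], [-0.06, 0.17, 1.2], [-0.06, 0.17, 1.8], [-0.06, 0.17, 1.98], [-0.06, 0.17, 1.98]], "rot": [[0, 0, 0.17], [0, 0, 0.17], [0, 0, 0.17], [0, 0, 0.17], [0, 0, 0.17]]}}

```text
clock: 9.68
eef_pos: [456.4, 58.9, 190.4]
tcp_rot: [3.141, 0.004, -0.06]
contact_force: [0.5, 0.4, -0.1]
opening: -0.0
grasp_force: 0.0
```

>>> {"fn": "play_rows", "kwargs": {"dp": [[0, 0, 0.05], [0, 0, 0.1], [0, 0, 0.15], [0, 0, 0.2], [0, 0, 0.2]], "rot": [[0, 0, 0], [0, 0, 0], [0, 0, 0], [0, 0, 0], [0, 0, 0]]}}

```text
clock: 10.1
eef_pos: [458.2, 59.2, 184.7]
tcp_rot: [-3.141, -0.002, -0.06]
contact_force: [1.4, 0.0, 2.7]
opening: -0.003
grasp_force: 1.6
```

Contact at about 3 N, as predicted. Pressing slowly.

>>> {"fn": "play_rows", "kwargs": {"dp": [[0, 0, 0.025], [0, 0, 0.05], [0, 0, 0.075], [0, 0, 0.1], [0, 0, 0.1]], "rot": [[0, 0, 0], [0, 0, 0], [0, 0, 0], [0, 0, 0], [0, 0, 0]]}}

```text
clock: 10.52
eef_pos: [458.2, 59.2, 180.6]
tcp_rot: [-3.141, -0.002, -0.06]
contact_force: [0.2, 0.1, 6.6]
opening: 0.0
grasp_force: 3.6
```

>>> {"fn": "play_rows", "kwargs": {"dp": [[0, 0, 0.01], [0, 0, 0.02], [0, 0, 0.03], [0, 0, 0.04], [0, 0, 0.04]], "rot": [[0, 0, 0], [0, 0, 0], [0, 0, 0], [0, 0, 0], [0, 0, 0]]}}

```text
clock: 10.93
eef_pos: [458.2, 59.2, 179.2]
tcp_rot: [-3.141, -0.002, -0.06]
contact_force: [-0.4, 0.6, 8.6]
opening: 0.004
grasp_force: 4.3
```

>>> {"fn": "play_rows", "kwargs": {"dp": [[0, 0, 0.008], [0, 0, 0.016], [0, 0, 0.024], [0, 0, 0.024], [0, 0, 0.024]], "rot": [[0, 0, 0], [0, 0, 0], [0, 0, 0], [0, 0, 0], [0, 0, 0]]}}

```text
clock: 11.35
eef_pos: [458.3, 59.2, 178.9]
tcp_rot: [-3.141, -0.002, -0.06]
contact_force: [-2.3, -0.6, 16.3]
opening: 0.001
grasp_force: 8.5
```

>>> {"fn": "play_rows", "kwargs": {"dp": [[0, 0, 0.004], [0, 0, 0.004], [0, 0, 0.004]], "rot": [[0, 0, 0], [0, 0, 0], [0, 0, 0]]}}

```text
clock: 11.6
eef_pos: [458.2, 59.2, 178.9]
tcp_rot: [-3.141, -0.002, -0.06]
contact_force: [-3.9, 0.2, 19.5]
opening: 0.0
grasp_force: 9.4
```

Run:
```python
from h import *
s=telemetry.sense();print(s['eef_pos'],s['contact_force'])
if 12<s['contact_force'][2]<30: print(r.sign_off())
```

```text
[458.21962201  59.22677723 178.87719374] [-3.86303245  0.19622688 19.49968515]
the job is handed in; nothing more can be done
None
```

The job is handed in at 11.6 s: the knob was turned to the vent position and released (the side view shows the bar along the handle), and the arm is still holding the release button at its stop with about 19.5 N.

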